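Load the tube mixer, hang its splash shield and switch on

ROBOT

A 6-joint arm with a two-finger parallel gripper is mounted at the origin on the work surface. World frame = base frame: x ahead of the robot, y to its left, z up, the work surface at z = 0. Lengths are in m, angles in rad, forces in N, time in s.
With the tool pointing down it reaches from about 0.3 to 0.875 m from the base axis. Payload 6.4 kg.
Tool frame: the origin (TCP) lies midway between the tips of the shut fingers; the grasp point (between the pads) lies 19 mm behind it (ctrl.tcp_to_grasp is the distance from the TCP to the grasp point, in m); z points along the fingers, y is the direction in which the jaws open and shut (so a half turn about z gives the same grasp; the last joint's range is limited). The gripper opens to 85 mm and grips with 20 to 120 N. Pads are 22 mm wide; open, the fingers measure 114 mm over their backs; the gripper's body (76 mm by 85 mm) begins 54 mm behind the grasp point. The pads swing forward as they close: fully open they stand 13 mm farther back than shut.
Start: joints at [0.909, 0.181, 1.607, -0, 1.354, -0.206], TCP at [0.253, 0.516, 0.231] pointing down, gripper open.
Joint ranges: [-2.99, 2.99], [-0.89, 2.07], [0.3, 2.58], [-1.14, 4.28], [0, 2.63], [-3.12, 3.12]. Speed limits (rad/s): [2.57, 2.57, 3.01, 3.14, 3.14, 3.14].

INTERFACE

Orientations are given as a unit quaternion [w, x, y, z].
In Python, from bench import monitor, imaging, order, spotter, ctrl gives the robot as it stands.
- The arm moves only by the shell command python3 -m pendant 'ROWS'. ROWS is JSON, a list that holds one entry, the list of rows, each a list of 5 numbers: the shift along the world's x, y, z in mm, then the turn about the world's z in degrees, then the finger opening in mm, from 0 to 85.4. A call has 1 to 8 rows; each row shifts and turns the commanded pose from where the row before left it; what a row does not reach is not made up. A row lasts 1/8 s, in which the tool goes at most 62.5 mm and 10.7 degrees, less where a joint would pass 70% of its speed; a pose out of reach is approached as far as the arm can. A call with a gripper value outside its range is refused whole. The fingers move at their own pace and stop on an object; the grip force is fixed at half the most. Time passes only in rows, so rows that do not move let the fingers close. It gives the time, the measured TCP pose, the force and the opening at its end, in the units of the state.
- monitor.get_obs(): the state, without advancing time (a new reading comes with each control period).
- imaging.camera(name): name is "scene" or "top" or "wrist"; returns a dict with "img" (420x560x3 uint8, red, green, blue), "vfov" (degrees; the focal length in pixels is half the picture's height over the tangent of half this angle, whatever the lens; pixels are square), "cx", "cy" (the principal point, pixels), "origin" and "orientation" of the camera in the world. Camera axes: x right, y down, z forward; pixel columns grow to the right and rows downward; lengths in m; the calibration is good to about 2 mm. A picture is of the moment at which its call begins. There is no depth.
- order.hand_in(): hands the job in, once; it reports no verdict.
Trained networks look in the newest picture that a camera, given by its name, has taken for a name from the list of things; names that differ only in an ending like _2 or _b are one class to them, and where a whole thing is asked for, a point or a joint stands for the part that bears it (a point fixed in the world has none). Each returns a list of dicts, best first, with "confidence" (0 to 1); they miss things now and then, are a little off and sometimes report something else, mostly with a low value. They report only what shows in the picture. A call takes as long as a camera call. They do not tell look-alikes from the thing itself.
- spotter.recognise(camera, thing): "at" ([x, y, z] in m, in the coordinates of the camera as it stood for that picture, good to about 4 mm: the middle of the surface that is visible of it).
- spotter.tip_of(camera, thing): "at" ([x, y, z] in m, in the coordinates of the camera as it stood for that picture, good to about 4 mm: a listed point, or the origin of a listed thing).
The state is a dict: "time_s": time; "q": joint angles; "dq": joint speeds; "joint_efforts": joint torques, N m; "eef_pos": TCP position; "eef_rot": TCP orientation; "wrist_force": force on the tool from outside, world axes, zero at the start; "torque": the same for the moment, N m; "opening": opening from 0.0 (shut) to 1.0 (fully open).
Only numpy, scipy, OpenCV 4.12 (cv2) and the standard library are available. Lean on these libraries where they do the work, as an engineer would, in place of code of your own. Each camera call takes 0.05 s, during which the arm holds its last target. There are 200 camera calls.

TASK

Get the tube mixer running: take the cardboard transport sleeve off the drive shaft and put it in the steel tray, then slide every notched carrier disc that is on the bench onto the flatted shaft with its D-shaped bore turned to match the flat (grip hub upward, largest disc at the bottom, smallest at the top, each fully home), and close the stack with the square D-bore cap, also fully home. Next hook the white splash shield over the horizontal rail near the rail's right-hand post (right as the robot sees it), slide it along the rail to the dark band and leave it hanging there, centred on the band. Last of all, push the mixer's lever away from the robot, all the way over to its other end, and leave the other things on the bench where they are.

Things in the scene. Friction and masses are not known exactly. Their poses are not given: they have to be found in the camera images.
- drive: Tube mixer drive: low white box 140 (x) x 200 (y) x 50 mm high, fixed. Origin at the centre of its underside; its -x side faces the robot. The shaft stands on its top 35 mm to +y of the centre, the lever 62 mm to -y of the centre (both in the drive's own frame).
- shaft_seat (a point): Centre of the shoulder (28 mm wide, 60 mm above the bench) on which the lowest part rests, on the axis of the upright steel D-shaft; z up. Shaft 20 mm in diameter with a flat all along it, 6.5 mm from the axis on this point's +x side; it rises 58 mm above the shoulder, the last 6 mm tapered by 2.5 mm. It can turn but is stiff (0.25 N m) and stays put.
- sleeve: Brown cardboard tube, 31 mm outside, 23 mm inside, 66 mm long, standing on the shoulder around the shaft at the start (30 g). Origin at the centre of its lower end, z along it. Round bore: its rotation does not matter.
- tray: Fixed steel tray, open on top, 110 x 110 mm outside, wall and floor 4 mm, 30 mm high, near the left of the mixer. Origin at the centre of its underside.
- disc_large: Carrier disc, the largest: white notched plate 100 mm wide, 5 mm thick, with a square aluminium hub 36 x 36 mm on it, 16 mm high in all. Lies hub up. Origin: centre of the underside, z up, x and y square to the hub. D-bore right through, 21.8 mm across the round, its flat 7.4 mm from the axis on the +x side (0.9 mm play). About 120 g. None if absent (two or three of the three discs are present).
- disc_medium: Carrier disc, the middle size: white notched plate 84 mm wide, 5 mm thick, with a square aluminium hub 36 x 36 mm on it, 16 mm high in all. Lies hub up. Origin: centre of the underside, z up, x and y square to the hub. D-bore right through, 21.8 mm across the round, its flat 7.4 mm from the axis on the +x side (0.9 mm play). About 90 g. None if absent (two or three of the three discs are present).
- disc_small: Carrier disc, the smallest: white notched plate 68 mm wide, 5 mm thick, with a square aluminium hub 36 x 36 mm on it, 16 mm high in all. Lies hub up. Origin: centre of the underside, z up, x and y square to the hub. D-bore right through, 21.8 mm across the round, its flat 7.4 mm from the axis on the +x side (0.9 mm play). About 60 g. None if absent (two or three of the three discs are present).
- cap: Closing cap: a dark steel square block 36 x 36 x 14 mm with the same D-shaped through bore (flat on its +x side), no plate. Origin at the centre of the underside, z up. Always present, 60 g or so.
- shield: White splash shield standing upright on its foot: panel 90 mm wide (y), 4 mm thick, 126 mm high; panel on the -x side; foot plate from 13 mm on the -x side to 52 mm on the +x side of the origin. At its top a channel open downward and a grip tab. Origin at the underside of the foot, below the channel's middle; z up. About 140 g; hangs nearly upright by its channel, panel on the robot's side of the rail, foot away from the robot.
- shield_hook (a point): Middle of the channel's ceiling, 120 mm above the shield's origin, axes as the shield's: it rests on top of the rail when hung. The channel is 40 mm long (y), 18 mm wide inside (x); its free lip on the +x side reaches 16 mm below the ceiling, the panel closes the -x side.
- shield_tab (a point): Middle of the black grip tab on top of the channel, 138 mm above the shield's origin: 12 mm thick (x), 24 mm long (y), 24 mm high.
- rail_mid (a point): Middle of the fixed horizontal steel rail, on its axis, 205 mm above the bench; y runs along the rail to the robot's left. Rail 12 mm in diameter; its two upright posts (12 mm) stand 200 mm either side of this point. The shield hangs with its y axis along the rail's; its panel keeps its centre 52 mm or more from a post.
- mark_band (a point): Centre of the dark rubber band around the rail, 14 mm wide, with a small tab below it: the mark, on the left part of the rail; axes as the rail's. The channel passes over it freely.
- lever (a joint): Angle of the mixer's lever: 0 = leaning towards the robot (off), 1.0 = leaning away (on, the stop). It swings about the drive's y axis and stays where it is left, stiff by about 0.06 N m (1 to 2 N at the tip).
- lever_tip (a point): Centre of the black ball (26 mm) at the end of the lever, 55 mm from the lever's hinge, which lies 72 mm above the bench.
- vial: Bystander: small amber vial, 24 mm wide, 42 mm high, standing among the parts.
- reagent: Bystander: white bottle with blue cap, 60 mm wide, 110 mm high.
- jar: Bystander: glass jar, 52 mm wide, 60 mm high.
Things that resemble listed ones, but are neither listed nor needed, are in the scene too. Leave any orange look-alike of the shield alone.

How it is judged:
By the outcome, as a careful person would: the job done as asked, in the order asked, and still so for the second after the job is handed in, with the robot touching nothing.
Of disc_large, disc_medium, disc_small only 2 to 3 are there at a start; the rules pass over those that are not, and their reading is None.
At some moment in a run one of disc_large, disc_medium, disc_small, cap may be knocked a few centimetres aside while the robot is not near it.
It also fails if it takes over 210 s, if anything falls off the work surface, if the arm or the gripper's body presses on something with over 40 N, if the wrist force passes 120 N, or if a joint passes its speed limit or range.

## Working session

There is one attempt and no reset: what is moved stays moved. The work goes in short steps, Python scripts to look and compute and a shell command to move; the robot and the scene stay as the last step left them, time stands still between calls to the robot, and variables do not carry over. Pictures are saved under pics/ and viewed, about 12 in all and at most 16, crops included, and the job is handed in when it is done.

```bash
ls; mkdir -p pics; cat > h.py <<'E'
import numpy as np,cv2
from scipy.spatial.transform import Rotation as R
from bench import monitor, imaging, order, spotter, ctrl
def Rq(q): return R.from_quat([q[1],q[2],q[3],q[0]]).as_matrix()
def cam(n,save=None):
    c=imaging.camera(n); c['R']=Rq(c['orientation']); c['o']=np.array(c['origin'])
    c['f']=c['img'].shape[0]/2/np.tan(np.radians(c['vfov'])/2)
    if save: cv2.imwrite('pics/'+save,c['img'][:,:,::-1])
    return c
def w(c,p): return c['o']+c['R']@np.array(p)
def px(c,P):
    p=c['R'].T@(np.array(P)-c['o']); return np.array([c['cx']+c['f']*p[0]/p[2],c['cy']+c['f']*p[1]/p[2]])
def ray(c,u,v,z):
    d=c['R']@np.array([(u-c['cx'])/c['f'],(v-c['cy'])/c['f'],1]); return c['o']+d*(z-c['o'][2])/d[2]
def find(c,n,names,fn='tip_of',k=3):
    for t in names:
        for r in getattr(spotter,fn)(n,t)[:k]:
            P=w(c,r['at']); print(n,t,round(r['confidence'],2),(P*1000).round().astype(int),'px',px(c,P).round().astype(int))
E
cat > s.py <<'E'
from h import *
a=cam('scene','s1.png');b=cam('top','t1.png')
cv2.imwrite('pics/st1.png',cv2.resize(np.vstack([a['img'],b['img']])[:,:,::-1],None,fx=.71,fy=.71))
for n,c in(('scene',a),('top',b)):
    print(n,c['o'],c['R'][:,2],c['f'])
find(b,'top',['drive','shaft_seat','sleeve','tray','disc_large','disc_medium','disc_small','cap','shield','shield_hook','shield_tab','rail_mid','mark_band','lever_tip','vial','reagent','jar'])
find(a,'scene',['shaft_seat','sleeve','shield','shield_hook','shield_tab','rail_mid','mark_band','lever_tip','cap'])
o=monitor.get_obs();print(o)
E
python3 s.py
```

```text
pics
scene [0.87753302 0.75976804 0.99502396] [-0.340923   -0.64763337 -0.68142684] 381.3742175497546
top [ 0.38895205 -0.04358294  1.33722671] [ 0.06970583  0.01658881 -0.99742965] 485.2809070463664
top drive 0.9 [522 218  -2] px [202 195]
top drive 0.63 [ 581 -335   -2] px [400 168]
top shaft_seat 0.7 [521 216  -1] px [203 195]
top shaft_seat 0.36 [525 253  60] px [184 192]
top sleeve 0.64 [528 249  60] px [186 191]
top tray 0.82 [460 402   1] px [136 219]
top tray 0.61 [444   3  -1] px [280 220]
top disc_medium 0.73 [ 583 -339  144] px [414 158]
top disc_medium 0.66 [ 442 -169    0] px [342 219]
top disc_medium 0.63 [446   6   1] px [279 220]
top disc_small 0.77 [ 425 -278   -1] px [382 224]
top cap 0.52 [ 585 -337  142] px [413 157]
top cap 0.5 [ 441 -168   -2] px [342 220]
top shield 0.81 [ 601 -473    0] px [450 159]
top shield 0.78 [ 239 -446    1] px [447 291]
top shield 0.77 [ 583 -333   -1] px [400 167]
top shield_hook 0.88 [ 585 -334  119] px [410 159]
top shield_hook 0.83 [ 237 -439  118] px [459 297]
top shield_hook 0.67 [ 604 -472  122] px [465 149]
top shield_tab 0.97 
[... 1361 characters left out ...]
x [271 216]
{'time_s': 1.4, 'q': array([ 9.08713569e-01,  1.80753299e-01,  1.60702076e+00, -1.78707977e-05,
        1.35377566e+00, -2.06307076e-01]), 'dq': array([-8.15019136e-04, -2.34344019e-04,  1.52828812e-03, -9.67352580e-05,
        1.82228615e-04, -8.73112763e-04]), 'joint_efforts': array([ 2.85881697e-04, -4.44851089e+01, -3.51667213e+01, -2.80328577e-04,
        9.43280720e-04,  2.37933534e-05]), 'eef_pos': array([0.2530931 , 0.51631846, 0.23130469]), 'eef_rot': array([1.69466422e-05, 2.25918604e-01, 9.74146182e-01, 1.58036965e-05]), 'wrist_force': array([-0.35149504, -0.36790231, -0.21311296]), 'torque': array([-0.09168902, -0.01317614, -0.03645777]), 'opening': 1.003390473674317}
```

```bash
python3 -c "
import cv2
t=cv2.imread('pics/t1.png')
cv2.imwrite('pics/t1c.png',cv2.resize(t[90:310,110:490],(800,463),interpolation=cv2.INTER_CUBIC))"
```

```text
(no output)
```

View pics/t1c.png

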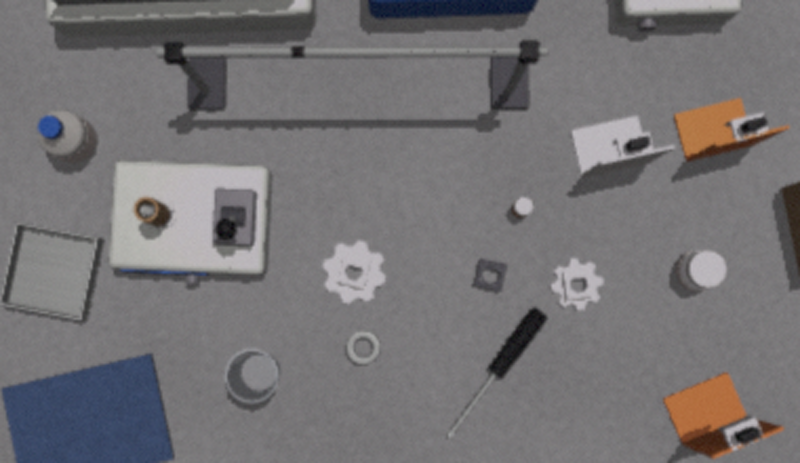

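View pics/s1.png

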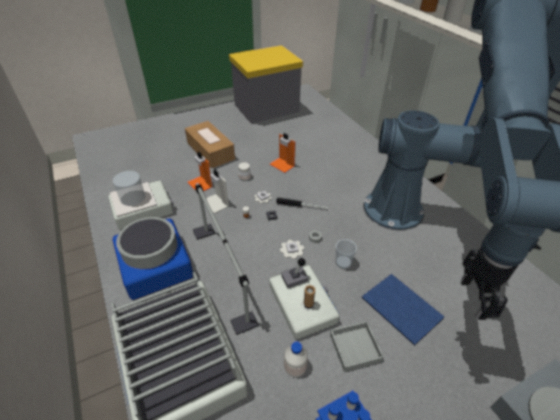

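```bash
python3 -m pendant '[[[40,-40,0,0,85],[40,-39,0,0,85],[40,-39,0,0,85],[40,-39,0,0,85],[40,-39,0,0,85],[40,-39,0,0,85],[32,-30,0,0,85],[0,0,0,0,85]]]'; cat > l.py <<'E'
import sys; from h import *
c=cam('wrist',sys.argv[1]); o=monitor.get_obs()
print('t',o['time_s'],'tcp',o['eef_pos'].round(4),'jaw',round(np.degrees(np.arctan2(*Rq(o['eef_rot'])[[1,0],1])),2),'open',round(o['opening'],3),'F',o['wrist_force'].round(1),'cam',c['o'].round(3),c['R'][:,2].round(2))
find(c,'wrist',sys.argv[2:])
E
python3 l.py w1.png sleeve shaft_seat drive lever_tip
```

```text
time_s: 2.4
eef_pos: [0.5271, 0.2489, 0.2312]
eef_rot: [0.0, 0.228, 0.974, -0.0]
wrist_force: [0.8, 1.2, -0.1]
opening: 1.003
t 2.45 tcp [0.5258 0.2502 0.2311] jaw 63.73 open 0.991 F [-1.7  0.2 -0.4] cam [0.466 0.279 0.375] [ 0.24 -0.12 -0.96]
wrist sleeve 0.84 [525 253  61] px [286 189]
wrist shaft_seat 0.64 [524 252  63] px [285 189]
wrist drive 0.56 [518 214   0] px [256 188]
wrist lever_tip 0.79 [497 155 118] px [177 221]
```

View pics/w1.png

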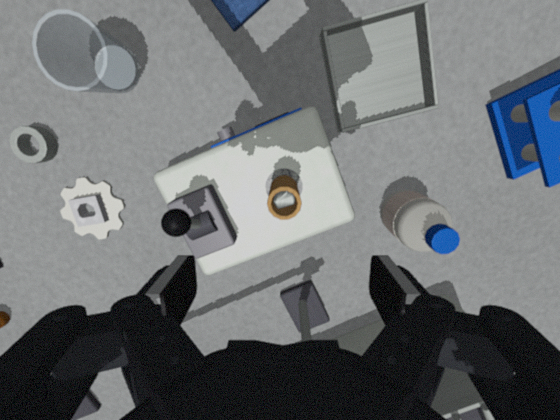

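```bash
python3 -m pendant '[[[-1,2,-45,0,65],[0,0,-45,0,60],[0,0,-40,0,60],[0,0,-9,0,60],[0,0,0,0,20],[0,0,0,0,20],[0,0,0,0,20]]]';python3 -m pendant '[[[0,0,10,0,20],[0,0,30,0,20],[0,0,40,0,20],[-22,50,0,0,20],[-22,50,0,0,20],[-21,50,0,0,20],[0,0,0,0,20]]]'; python3 l.py w2.png sleeve tray
```

```text
time_s: 3.52
eef_pos: [0.5249, 0.2531, 0.0942]
eef_rot: [0.001, 0.226, 0.974, 0.0]
wrist_force: [-2.4, -3.8, 2.5]
opening: 0.339
time_s: 4.4
eef_pos: [0.4575, 0.4072, 0.1738]
eef_rot: [0.0, 0.224, 0.975, 0.001]
wrist_force: [0.3, 0.0, 0.2]
opening: 0.34
t 4.45 tcp [0.4584 0.4053 0.1735] jaw 64.08 open 0.338 F [-0.3  0.3  0.2] cam [0.396 0.436 0.317] [ 0.24 -0.11 -0.96]
wrist sleeve 0.75 [456 406 143] px [281 237]
wrist tray 0.95 [459 399  -1] px [277 197]
```

View pics/w2.png

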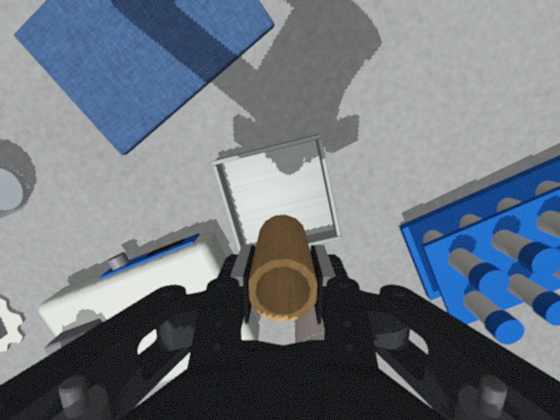

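```bash
python3 -m pendant '[[[1,-4,-50,0,20],[0,0,-50,0,20],[0,0,-20,0,20],[0,0,-10,0,20],[0,0,-3,0,20],[0,0,0,0,20]]]'; python3 -m pendant '[[[0,0,0,0,55],[0,0,0,0,55],[0,0,0,0,55],[0,0,40,0,55],[0,0,50,0,55],[0,-50,30,10,85],[60,-60,0,10,85],[0,0,0,0,85]]]'; python3 l.py w3.png sleeve tray
```

```text
time_s: 5.3
eef_pos: [0.4612, 0.3999, 0.0408]
eef_rot: [0.001, 0.226, 0.974, 0.001]
wrist_force: [1.0, -0.1, 0.2]
opening: 0.339
time_s: 6.3
eef_pos: [0.5072, 0.3025, 0.1605]
eef_rot: [0.002, 0.055, 0.998, 0.0]
wrist_force: [0.7, 0.3, 0.4]
opening: 0.998
t 6.35 tcp [0.5054 0.3038 0.1597] jaw 83.61 open 0.994 F [-1.1  0.3 -0.2] cam [0.439 0.309 0.304] [ 0.27 -0.03 -0.96]
wrist sleeve 0.75 [460 402   8] px [379 139]
wrist tray 0.69 [459 399  -2] px [372 138]
```

View pics/w3.png

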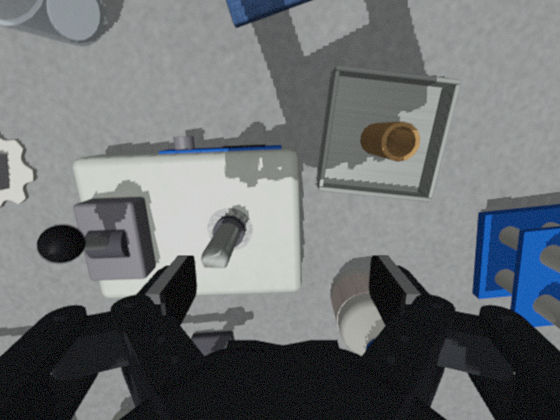

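```bash
python3 -c "
import cv2
t=cv2.imread('pics/w3.png')
cv2.imwrite('pics/w3c.png',cv2.resize(t[195:285,180:270],(630,630),interpolation=cv2.INTER_CUBIC))"
```

```text
(no output)
```

View pics/w3c.png

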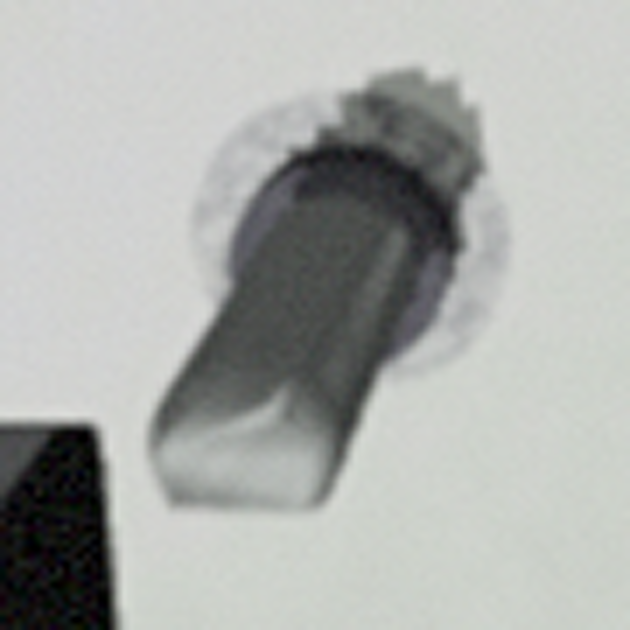

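```bash
cat > a.py <<'E'
from h import *
import json
c=cam('wrist')
np.savez('x.npz',**{k:c[k] for k in('R','o','f','cx','cy')})
def seg(p,q,z):
    a,b=ray(c,*p,z),ray(c,*q,z);d=b-a;print((a*1000).round(1),(b*1000).round(1),'dir',np.degrees(np.arctan2(d[1],d[0])).round(1),np.hypot(*d[:2]).round(4))
seg((204.3,267.1),(225.7,267.6),.118)
seg((95,157),(290,149),.05);seg((115,297),(290,294),.05);seg((299,165),(300,280),.05)
P=px(c,[.5245,.252,.118]);print(P,px(c,[.5245,.252,.06]),ray(c,230,228,.06))
E
python3 a.py
```

```text
[521.7 248.2 118. ] [523.7 262.9 118. ] dir 82.3 0.0148
[441.2 150.1  50. ] [452.8 316.7  50. ] dir 86.0 0.167
[575.6 131.8  50. ] [590.9 302.5  50. ] dir 84.9 0.1715
[467.1 323.1  50. ] [576.8 313.7  50. ] dir -4.9 0.1102
[210.39273294 270.17002003] [226.00341412 239.69433899] [0.51404329 0.25724657 0.06      ]
```

```bash
python3 -m pendant '[[[40,-30,20,0,85],[25,-25,20,0,85],[0,0,0,0,85],[0,0,0,0,85]]]'; python3 l.py w4.png shaft_seat sleeve lever_tip; cat > s2.py <<'E'
from h import *
c=cam('wrist'); cv2.imwrite('pics/w4c.png',cv2.resize(c['img'][:,:,::-1][110:290,190:370],(720,720),interpolation=cv2.INTER_CUBIC))
np.savez('x.npz',**{k:c[k] for k in('R','o','f','cx','cy')}); print(c['o'],px(c,[.5245,.252,.118]),px(c,[.5245,.252,.06]))
E
python3 s2.py
```

```text
time_s: 7.0
eef_pos: [0.5678, 0.2514, 0.1983]
eef_rot: [-0.001, 0.053, 0.999, -0.0]
wrist_force: [-0.7, 0.5, -0.2]
opening: 0.992
t 7.05 tcp [0.5674 0.2515 0.198 ] jaw 83.94 open 0.996 F [ 0.2 -0.1 -0. ] cam [0.5   0.258 0.342] [ 0.26 -0.03 -0.96]
wrist shaft_seat 0.85 [529 249  60] px [277 161]
wrist shaft_seat 0.18 [631 375  -2] px [387 227]
wrist sleeve 0.56 [463 401   5] px [412  78]
wrist lever_tip 0.75 [493 156 123] px [143 135]
[0.50007716 0.25802    0.34198938] [278.34870344 163.06609888] [279.24612137 156.26462044]
```

View pics/w4c.png

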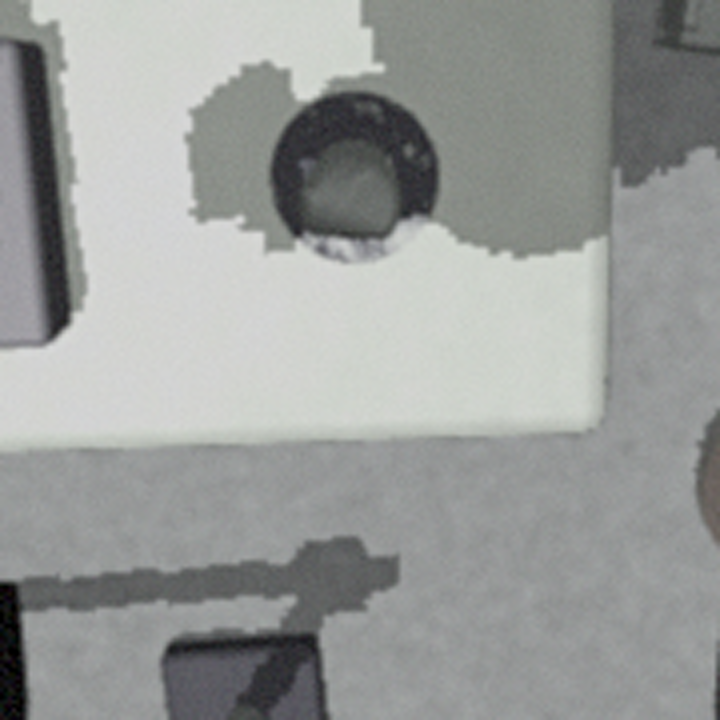

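```bash
cat > a2.py <<'E'
from h import *
d=np.load('x.npz');c={k:d[k] for k in d}
print(c['f'],'seat',(ray(c,278.75-.4,154.25-.4,.06)*1000).round(1))
g=cv2.cvtColor(cv2.imread('pics/w4.png'),cv2.COLOR_BGR2GRAY).astype(float)
print(g[148:182:2,262:296:2].astype(int)); xs=[];ys=[]
for u in range(270,287):
    s=np.diff(g[162:174,u]); i=s.argmax(); 
    sl=s[max(i-1,0):i+2].clip(0); xs.append(u); ys.append(162.5+ (sl*np.arange(max(i-1,0),max(i-1,0)+len(sl))).sum()/sl.sum()); 
print(np.round(ys,1))
p=np.polyfit(xs[3:-3],ys[3:-3],1); a,b=[ray(c,u,np.polyval(p,u),.112) for u in(270,287)]
print(p,a,b,np.degrees(np.arctan2(b[1]-a[1],b[0]-a[0])))
E
python3 a2.py
```

```text
291.6435013484572 seat [522.2 251.4  60. ]
[[ 56  56  50  52  64  76  82  81  76  71  77  74  63  47  51  53  48]
 [ 41  65  95  87  71  83  83  87  87  84  81  77  75  60  54  53  51]
 [ 56  67  94  78  82  88  95  93  96  91  98  88  81  64  50  52  44]
 [ 55  57  81  84  82  94  99  99 106 113 107  99  86  74  48  51  47]
 [ 46  58  77  82 101 103 107 110 106 108 103 105  99  75  55  58  51]
 [ 48  56  92 105 111 106 107 110 106 107 107 109 110  83  54  50  50]
 [ 51  59  78 109 107 107 110 116 109 106 107 108 108  93  55  49  44]
 [ 52  65  77  92  97 106 107 111 108 109 111 107 109  89  55  53  57]
 [ 49  56  75  83  84  96  95  98 103 106 111 112 110  83  68  75 150]
 [ 47  57  62  70  73  80  82  86  90  94  98 104 107  83  99 103 115]
 [107  49  83  65  71  65  71  62  69  73  80  90  80  91  99  93 167]
 [143 134 102 113 103 102 119 119 144 130 125  97  88 109 148 174 210]
 [160 208 198 175 149 117 125 126 128 135 142  97  89 117 174 210 208]
 [211 210 209 211 202 155 119 108  86 104 127 138 174 208 209 209 209]
 [212 209 210 211 211 211 207 205 205 205 207 212 210 209 208 209 209]
 [208 209 211 210 210 210 209 211 210 209 210 210 209 209 209 210 210]
 [209 210 211 210 211 211 210 211 209 210 209 208 210 208 209 210 209]]
[171.7 172.  169.2 168.8 168.9 169.3 169.  169.2 169.3 169.2 169.5 169.3
 169.3 169.5 169.6 170.  172.5]
[5.46392354e-02 1.54020802e+02] [0.52889961 0.24481007 0.112     ] [0.53104158 0.25805133 0.112     ] 80.81115871824973
```

```bash
python3 -m pendant '[[[-20,-55,0,0,85],[-20,-55,0,0,85],[-20,-55,0,0,85],[-15,-55,-10,0,85],[-5,-26,-20,0,85],[0,0,0,0,85],[0,0,0,0,85]]]'; python3 l.py w5.png disc_medium disc_large disc_small; cat > crop.py <<'E'
import sys; from h import *
n,u,v,s=sys.argv[1],*map(int,sys.argv[2:5]); t=cv2.imread('pics/'+n)
cv2.imwrite('pics/c_'+n,cv2.resize(t[max(v-s,0):v+s,max(u-s,0):u+s],None,fx=600/2/s,fy=600/2/s,interpolation=cv2.INTER_CUBIC)); print(max(u-s,0),max(v-s,0),600/2/s)
E

```

```text
time_s: 8.12
eef_pos: [0.4895, 0.0049, 0.1697]
eef_rot: [0.0, 0.053, 0.999, 0.0]
wrist_force: [-0.1, 0.6, -0.5]
opening: 0.993
t 8.175 tcp [0.4897 0.0052 0.1699] jaw 83.92 open 0.998 F [0.8 0.9 0.3] cam [0.421 0.012 0.313] [ 0.27 -0.03 -0.96]
wrist disc_medium 0.56 [449   8   1] px [282 156]
wrist disc_small 0.97 [ 421 -286    0] px [  4 159]
```

View pics/w5.png

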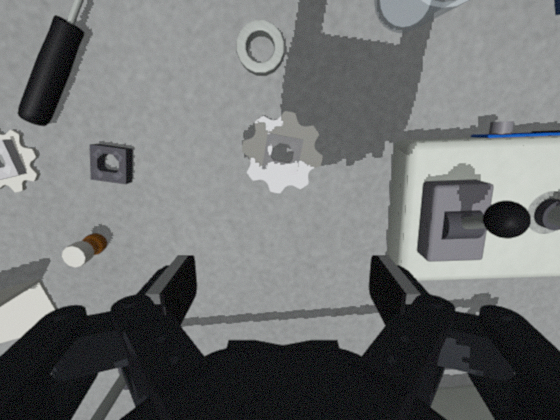

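```bash
python3 -c "
from h import *
t=cv2.imread('pics/w5.png')
a=cv2.resize(t[125:180,255:310],(400,400),interpolation=cv2.INTER_CUBIC);a=cv2.convertScaleAbs(a,alpha=1.3)
b=cv2.resize(t[135:190,84:139],(400,400),interpolation=cv2.INTER_CUBIC);b=cv2.convertScaleAbs(b,alpha=2)
cv2.imwrite('pics/w5c.png',np.hstack([a,b]))"
```

```text
(no output)
```

View pics/w5c.png

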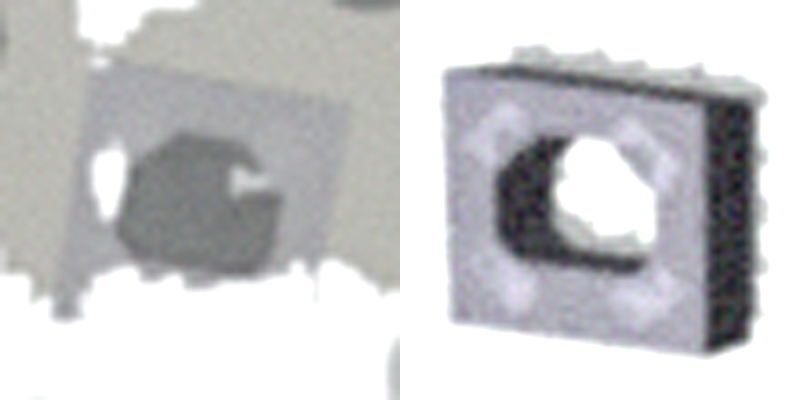

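```bash
cat > a3.py <<'E'
from h import *
c=cam('wrist'); k=400/55
def q(pts,u0,v0,z):
    P=[ray(c,u0+x/k-.4,v0+y/k-.4,z)*1000 for x,y in pts]
    for i in range(len(P)-1):
        d=P[i+1]-P[i];print(P[i].round(1),np.degrees(np.arctan2(d[1],d[0])).round(1),np.hypot(*d[:2]).round(1))
    print('mid',((P[0]+P[2])/2).round(1))
q([(350,100),(95,65),(60,310)],255,125,.016)
q([(305,100),(45,70),(50,320),(310,352),(305,100)],84,135,.014)
E
python3 a3.py
```

```text
[433.1  30.7  16. ] -103.6 35.0
[424.9  -3.3  16. ] -15.2 33.6
mid [445.2   9.3  16. ]
[ 424.1 -147.4   14. ] -102.6 35.5
[ 416.4 -182.1   14. ] -15.0 35.2
[ 450.4 -191.2   14. ] 76.7 36.6
[ 458.8 -155.5   14. ] 166.9 35.6
mid [ 437.2 -169.3   14. ]
```

```bash
python3 -m pendant '[[[-22,2,-50,-8,70],[-21,2,-50,0,65],[0,0,-45,0,60],[0,0,-15,0,60],[0,0,-4,0,60],[0,0,0,0,60]]]';python3 -m pendant '[[[0,0,0,0,25],[0,0,0,0,25],[0,0,0,0,25],[0,0,0,0,25],[0,0,25,0,25],[0,0,50,0,25],[0,0,50,0,25],[0,0,0,0,25]]]'; python3 l.py w6.png disc_medium; python3 crop.py w6.png 280 230 100
```

```text
time_s: 9.12
eef_pos: [0.4477, 0.008, 0.0065]
eef_rot: [0.001, 0.123, 0.992, -0.0]
wrist_force: [0.1, -0.5, 0.1]
opening: 0.704
time_s: 10.12
eef_pos: [0.4497, 0.0075, 0.1351]
eef_rot: [0.005, 0.123, 0.992, -0.001]
wrist_force: [0.0, 0.7, -1.4]
opening: 0.398
t 10.175 tcp [0.4479 0.0079 0.1327] jaw 75.86 open 0.4 F [-0.2  0.5 -1.3] cam [0.382 0.024 0.278] [ 0.27 -0.07 -0.96]
wrist disc_medium 0.76 [452   6 129] px [282 260]
180 130 3.0
```

View pics/c_w6.png

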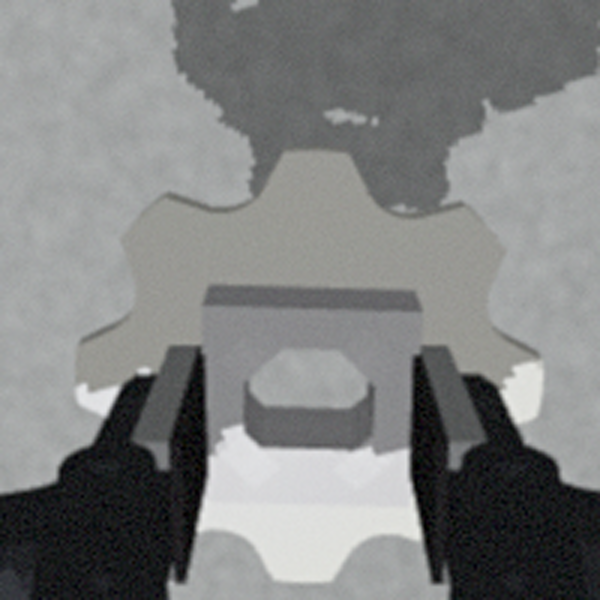

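```bash
cat > a4.py <<'E'
from h import *
from scipy.optimize import least_squares
c=cam('wrist');o=monitor.get_obs();T=o['eef_pos'];print(T)
obs=np.array([(205,302),(420,308),(207,285),(418,293),(248,447),(372,447),(312,350)])/3+[180,130]-.3
def model(p):
    x,y,z,yw=p; r=R.from_euler('z',yw).as_matrix(); O=np.array([x,y,z])
    L=[(-.018,-.018,.016),(-.018,.018,.016),(-.018,-.018,.005),(-.018,.018,.005),(.0074,-.0095,.016),(.0074,.0095,.016),(-.0109,0,.016)]
    return np.array([px(c,O+r@np.array(l)) for l in L])
f=lambda p:(model(p)-obs)[:5+0].ravel()
s=least_squares(f,[T[0],T[1],T[2],-.247],x_scale=[.01,.01,.01,.1]);print(s.x,np.degrees(s.x[3]),s.cost,(model(s.x)-obs).round(1)); print('off',(s.x[:3]-T)*1000)
E
python3 a4.py
```

```text
[0.44557945 0.00840895 0.12982268]
[ 0.44484096  0.00778673  0.12409683 -0.2880732 ] -16.505378506260662 4.153895828488322 [[-1.1  0.6]
 [ 0.8  1.4]
 [ 0.7 -0.9]
 [-1.1 -0.9]
 [ 0.7 -0.3]
 [-3.5  1.1]
 [-0.5 -0.5]]
off [-0.73849944 -0.62222113 -5.72584242]
```

```bash
python3 -m pendant '[[[0,0,40,0,25],[15,40,10,0,25],[15,50,0,5.3,25],[15,50,0,0,25],[15,50,0,0,25],[12,40,0,0,25],[5,13,0,0,25],[0,0,0,0,25]]]'; python3 -m pendant '[[[0,0,0,0,25],[0,0,0,0,25]]]'; python3 l.py w7.png shaft_seat disc_medium;python3 crop.py w7.png 280 220 100
```

```text
time_s: 11.28
eef_pos: [0.5223, 0.2513, 0.1785]
eef_rot: [-0.001, 0.076, 0.997, -0.001]
wrist_force: [0.1, -0.2, -1.6]
opening: 0.396
time_s: 11.52
eef_pos: [0.5231, 0.2501, 0.1802]
eef_rot: [-0.0, 0.078, 0.997, -0.0]
wrist_force: [0.3, 0.5, -0.9]
opening: 0.398
t 11.575 tcp [0.5232 0.2502 0.1804] jaw 81.07 open 0.396 F [ 1.1  0.1 -0.5] cam [0.456 0.26  0.324] [ 0.26 -0.04 -0.96]
wrist disc_medium 0.65 [523 248 175] px [280 256]
180 120 3.0
```

View pics/c_w7.png

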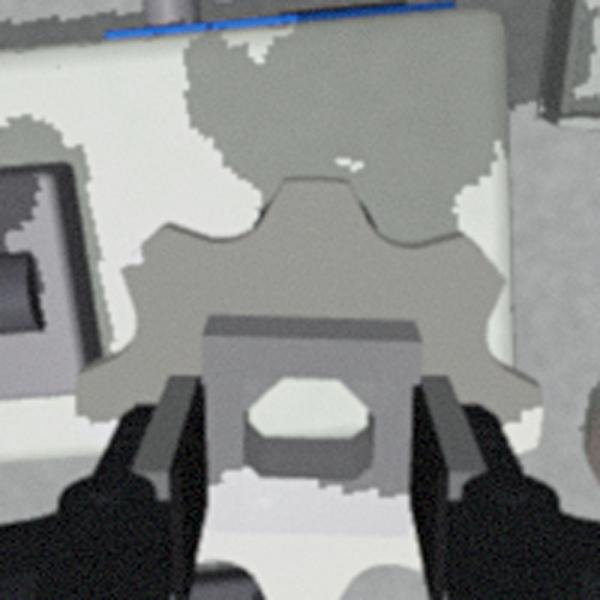

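```bash
python3 -m pendant '[[[0,2,-25,0,25],[0,0,-20,0,25],[0,0,-8,0,25],[0,0,-3,0,25],[0,0,-3,0,25],[0,0,0,0,25]]]';  python3 -m pendant '[[[0,0,-3,0,25],[0,0,0,0,25]]]'
```

```text
time_s: 12.42
eef_pos: [0.5235, 0.2533, 0.1217]
eef_rot: [0.0, 0.077, 0.997, 0.0]
wrist_force: [-0.0, 0.1, -1.1]
opening: 0.401
time_s: 12.68
eef_pos: [0.5242, 0.253, 0.119]
eef_rot: [0.001, 0.077, 0.997, -0.0]
wrist_force: [2.2, -2.7, 1.2]
opening: 0.396
```

```bash
python3 -m pendant '[[[0.5,-0.7,-3,0,25],[0,0,0,0,25]]]';  python3 -m pendant '[[[0,0,-3,0,25],[0,0,0,0,25]]]'
```

```text
time_s: 12.92
eef_pos: [0.5243, 0.2524, 0.1153]
eef_rot: [0.001, 0.077, 0.997, 0.0]
wrist_force: [3.6, -1.2, -0.3]
opening: 0.397
time_s: 13.18
eef_pos: [0.5243, 0.2525, 0.1123]
eef_rot: [0.001, 0.077, 0.997, 0.0]
wrist_force: [5.0, -2.0, -0.2]
opening: 0.397
```

```bash
python3 -m pendant '[[[1,-0.3,-8,0,25],[0,0,-8,0,25],[0,0,0,0,25]]]';  python3 -m pendant '[[[0,0,-10,0,25],[0,0,-10,0,25],[0,0,0,0,25]]]'; python3 -c "
from h import *; o=monitor.get_obs();print(o['torque'],o['wrist_force'])"
```

```text
time_s: 13.55
eef_pos: [0.5244, 0.2522, 0.095]
eef_rot: [-0.0, 0.077, 0.997, -0.0]
wrist_force: [3.9, -1.0, -3.4]
opening: 0.399
time_s: 13.92
eef_pos: [0.5244, 0.2522, 0.075]
eef_rot: [-0.0, 0.077, 0.997, -0.0]
wrist_force: [3.6, -0.5, -4.2]
opening: 0.4
[-0.08638553 -0.70042589  0.02517142] [ 3.59117755 -0.50850274 -4.16050301]
```

```bash
python3 -m pendant '[[[0.5,0,-7,0,25],[0,0,0,0,25]]]';  python3 -m pendant '[[[0,0,-2,0,25],[0,0,-1,0,25],[0,0,0,0,25]]]'
```

```text
time_s: 14.18
eef_pos: [0.5245, 0.2522, 0.0685]
eef_rot: [-0.001, 0.077, 0.997, -0.0]
wrist_force: [1.3, -0.3, -1.5]
opening: 0.397
time_s: 14.55
eef_pos: [0.5246, 0.2523, 0.067]
eef_rot: [-0.001, 0.077, 0.997, -0.0]
wrist_force: [-3.4, -0.9, 6.7]
opening: 0.4
```

```bash
python3 -m pendant '[[[0,0,0,0,52],[0,0,0,0,52],[0,0,0,0,52],[0,0,50,0,52],[0,0,50,0,52],[0,0,18,0,60],[-8,-58,0,0,85],[-8,-58,0,0,85]]]';  python3 -m pendant '[[[-8,-60,0,0,85],[-8,-60,0,0,85],[-8,-60,0,0,85],[-8,-60,0,0,85],[-8,-60,-5,0,85],[-1,-60,-10,0,85],[0,-58,0,0,85],[0,0,0,0,85]]]';python3 -m pendant '[[[0,0,0,0,85]]]'; python3 l.py w8.png disc_small cap;  python3 -c "
from h import *
t=cv2.imread('pics/w8.png')
cv2.imwrite('pics/w8c.png',cv2.resize(t[95:235,210:410],(800,560),interpolation=cv2.INTER_CUBIC))"
```

```text
time_s: 15.55
eef_pos: [0.5084, 0.1355, 0.1837]
eef_rot: [-0.0, 0.076, 0.997, -0.0]
wrist_force: [0.8, 0.1, -0.1]
opening: 0.995
time_s: 16.55
eef_pos: [0.4672, -0.2853, 0.1683]
eef_rot: [-0.0, 0.08, 0.997, -0.0]
wrist_force: [-0.2, 0.4, -0.6]
opening: 0.997
time_s: 16.68
eef_pos: [0.4675, -0.2809, 0.1683]
eef_rot: [-0.001, 0.077, 0.997, 0.001]
wrist_force: [0.5, -0.1, 0.8]
opening: 0.992
t 16.725 tcp [ 0.4678 -0.2804  0.1685] jaw 81.18 open 0.992 F [ 0.7  0.4 -0.2] cam [ 0.4   -0.271  0.312] [ 0.26 -0.04 -0.96]
wrist disc_small 0.94 [ 422 -284    0] px [273 152]
wrist cap 0.95 [ 437 -165    2] px [388 149]
```

View pics/w8c.png

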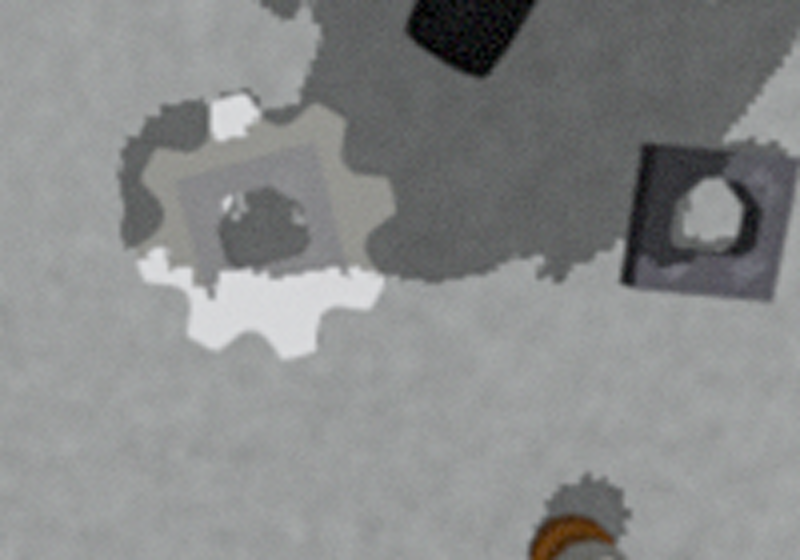

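```bash
cat > a5.py <<'E'
from h import *
c=cam('wrist'); k=4
def q(pts,u0,v0,z):
    P=[ray(c,u0+x/k-.4,v0+y/k-.4,z)*1000 for x,y in pts]
    for i in range(len(P)-1):
        d=P[i+1]-P[i];print(P[i].round(1),np.degrees(np.arctan2(d[1],d[0])).round(1),np.hypot(*d[:2]).round(1))
    print('mid',((P[0]+P[2])/2).round(1))
q([(180,183),(312,145),(350,277),(218,315)],210,95,.016)
q([(222,265),(308,248)],210,95,.016) if 0 else None
print(monitor.get_obs()['eef_pos'])
E
python3 a5.py
```

```text
[ 407.3 -299.3   16. ] 96.8 33.9
[ 403.3 -265.7   16. ] 8.1 33.7
[ 436.6 -260.9   16. ] -82.7 34.9
mid [ 422.  -280.1   16. ]
[ 0.4683546  -0.28023764  0.16920421]
```

```bash
python3 -m pendant '[[[-23,0,-50,8,70],[-23,0,-50,8,65],[0,0,-45,0,60],[0,0,-14,0,60],[0,0,-4,0,60],[0,0,0,0,60]]]';python3 -m pendant '[[[0,0,0,0,25],[0,0,0,0,25],[0,0,0,0,25],[0,0,0,0,25],[0,0,25,0,25],[0,0,50,0,25],[0,0,50,-8,25],[0,0,50,-7.9,25]]]'; python3 -m pendant '[[[12,60,0,0,25],[12,60,0,0,25],[12,60,0,0,25],[12,60,0,0,25],[12,60,0,0,25],[12,60,0,0,25],[12,60,0,0,25],[10,60,0,0,25]]]'; python3 -m pendant '[[[8,52,0,0,25],[0,0,0,0,25],[0,0,0,0,25],[0,0,0,0,25]]]'; python3 l.py w9.png disc_small shaft_seat
```

```text
time_s: 17.62
eef_pos: [0.4234, -0.2825, 0.0077]
eef_rot: [0.001, -0.063, 0.998, -0.001]
wrist_force: [0.7, -0.3, 0.3]
opening: 0.704
time_s: 18.62
eef_pos: [0.4222, -0.2817, 0.1837]
eef_rot: [0.0, 0.079, 0.997, -0.0]
wrist_force: [0.8, -0.6, -0.1]
opening: 0.402
time_s: 19.62
eef_pos: [0.5166, 0.2004, 0.1823]
eef_rot: [0.001, 0.076, 0.997, 0.0]
wrist_force: [0.1, -1.0, -0.8]
opening: 0.396
time_s: 20.12
eef_pos: [0.5242, 0.2491, 0.1815]
eef_rot: [0.0, 0.077, 0.997, -0.0]
wrist_force: [0.1, 0.3, 0.3]
opening: 0.397
t 20.175 tcp [0.5243 0.249  0.1815] jaw 81.16 open 0.396 F [ 0.  -0.2 -0.5] cam [0.457 0.259 0.325] [ 0.26 -0.04 -0.96]
wrist disc_small 0.75 [524 247 175] px [280 255]
wrist disc_small 0.28 [458 399  -1] px [414 109]
wrist shaft_seat 0.59 [524 253  62] px [288 204]
```

```bash
python3 -m pendant '[[[0.3,3,-25,0,25],[0,0,-20,0,25],[0,0,-8,0,25],[0,0,-3,0,25],[0,0,-2,0,25],[0,0,0,0,25]]]';  python3 -m pendant '[[[0,0,-3,0,25],[0,0,0,0,25]]]'
```

```text
time_s: 21.02
eef_pos: [0.5249, 0.2533, 0.1239]
eef_rot: [0.0, 0.076, 0.997, 0.0]
wrist_force: [1.2, 0.1, -0.2]
opening: 0.395
time_s: 21.28
eef_pos: [0.5247, 0.2531, 0.1204]
eef_rot: [0.0, 0.076, 0.997, -0.0]
wrist_force: [0.2, -1.9, 0.0]
opening: 0.399
```

```bash
python3 -m pendant '[[[0,0,-3,0,25],[0,0,0,0,25]]]';  python3 -m pendant '[[[0,0,-3,0,25],[0,0,0,0,25]]]'
```

```text
time_s: 21.52
eef_pos: [0.5244, 0.2528, 0.1169]
eef_rot: [-0.0, 0.076, 0.997, -0.0]
wrist_force: [1.1, -3.3, -0.2]
opening: 0.396
time_s: 21.78
eef_pos: [0.5244, 0.2528, 0.114]
eef_rot: [-0.0, 0.076, 0.997, -0.0]
wrist_force: [0.7, -5.8, -0.6]
opening: 0.397
```

```bash
python3 -m pendant '[[[0.2,-1,-8,0,25],[0,0,-8,0,25],[0,0,-8,0,25],[0,0,-3,0,25],[0,0,0,0,25]]]';  python3 -m pendant '[[[0,0,-2,0,25],[0,0,-2,0,25],[0,0,0,0,25]]]'
```

```text
time_s: 22.4
eef_pos: [0.5244, 0.2525, 0.0869]
eef_rot: [-0.0, 0.076, 0.997, 0.0]
wrist_force: [-0.3, 0.0, -0.8]
opening: 0.399
time_s: 22.78
eef_pos: [0.5249, 0.2524, 0.0841]
eef_rot: [0.0, 0.076, 0.997, 0.0]
wrist_force: [-2.9, -0.9, 5.3]
opening: 0.401
```

```bash
python3 -m pendant '[[[0,0,0,0,52],[0,0,0,0,52],[0,0,0,0,52],[0,0,50,0,52],[0,0,50,0,60],[-6,-58,0,0,85],[-6,-60,0,0,85],[-6,-60,0,0,85]]]';  python3 -m pendant '[[[-6,-60,0,0,85],[-6,-60,0,0,85],[-6,-60,-6,0,85],[-6,-60,-10,0,85],[0,-3,0,0,85],[0,0,0,0,85],[0,0,0,0,85]]]'; python3 l.py w10.png cap;  python3 -c "
from h import *
t=cv2.imread('pics/w10.png')
cv2.imwrite('pics/w10c.png',cv2.resize(t[95:235,180:380],(800,560),interpolation=cv2.INTER_CUBIC))"
```

```text
time_s: 23.78
eef_pos: [0.5064, 0.0728, 0.1836]
eef_rot: [0.0, 0.076, 0.997, -0.0]
wrist_force: [-0.3, -0.5, -0.3]
opening: 0.995
time_s: 24.65
eef_pos: [0.4829, -0.1674, 0.1674]
eef_rot: [0.0, 0.075, 0.997, 0.0]
wrist_force: [0.1, 0.5, 0.6]
opening: 0.997
t 24.7 tcp [ 0.483  -0.1673  0.1675] jaw 81.38 open 1.0 F [0.7 0.6 0.5] cam [ 0.415 -0.158  0.311] [ 0.26 -0.04 -0.96]
wrist cap 0.61 [ 433 -165    2] px [278 147]
```

View pics/w10c.png

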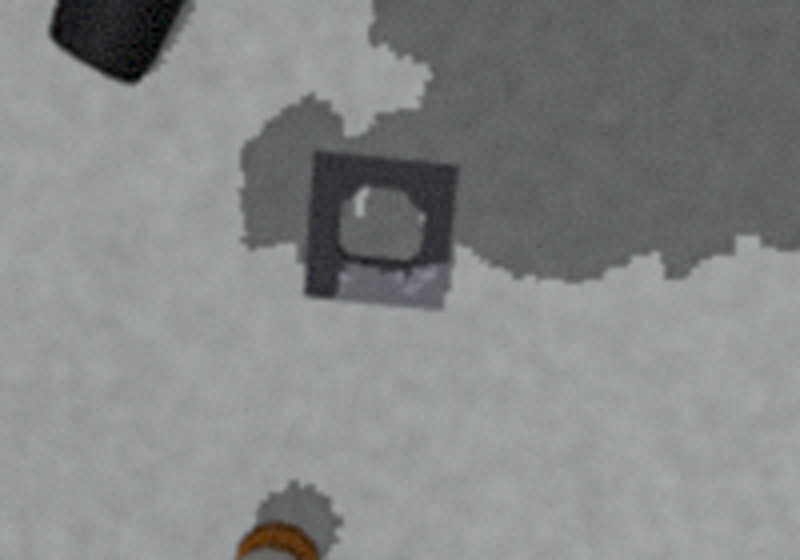

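```bash
sed -e "s/^q(\[(180.*/q([(315,152),(458,166),(443,308),(305,296),(315,152)],180,95,.014)/" a5.py > a6.py; python3 a6.py
```

```text
[ 415.6 -181.9   14. ] 75.9 35.4
[ 424.2 -147.5   14. ] -14.2 35.3
[ 458.4 -156.2   14. ] -103.6 35.2
[ 450.1 -190.5   14. ] 166.0 35.6
mid [ 437.  -169.1   14. ]
[ 0.48302591 -0.16748203  0.16750421]
```

```bash
python3 -m pendant '[[[-23,-1,-50,-5.4,70],[-23,-0.6,-50,0,65],[0,0,-45,0,60],[0,0,-14,0,60],[0,0,-4,0,60],[0,0,0,0,60]]]';python3 -m pendant '[[[0,0,0,0,25],[0,0,0,0,25],[0,0,0,0,25],[0,0,0,0,25],[0,0,25,0,25],[0,0,50,0,25],[0,0,50,0,25],[0,0,50,5.4,25]]]'; python3 -m pendant '[[[12,60,0,0,25],[12,60,0,0,25],[12,60,0,0,25],[12,60,0,0,25],[12,60,0,0,25],[12,60,0,0,25],[12,60,0,0,25],[3.5,1.5,0,0,25]]]'; python3 -m pendant '[[[0,0,0,0,25],[0,0,0,0,25]]]'; python3 l.py w11.png cap disc_small
```

```text
time_s: 25.55
eef_pos: [0.4381, -0.1709, 0.0056]
eef_rot: [0.001, 0.123, 0.992, -0.001]
wrist_force: [0.4, -0.5, 0.8]
opening: 0.701
time_s: 26.55
eef_pos: [0.4366, -0.1703, 0.1816]
eef_rot: [0.001, 0.075, 0.997, -0.0]
wrist_force: [0.4, -0.0, -1.0]
opening: 0.396
time_s: 27.55
eef_pos: [0.524, 0.2552, 0.1798]
eef_rot: [0.001, 0.074, 0.997, 0.001]
wrist_force: [-0.3, -0.6, -0.8]
opening: 0.396
time_s: 27.8
eef_pos: [0.5241, 0.2498, 0.1794]
eef_rot: [-0.0, 0.077, 0.997, -0.0]
wrist_force: [-1.3, -0.7, -1.5]
opening: 0.398
t 27.85 tcp [0.5242 0.2497 0.1795] jaw 81.15 open 0.398 F [ 0.1 -1.1 -0.6] cam [0.457 0.26  0.323] [ 0.26 -0.04 -0.96]
wrist cap 0.9 [521 255 172] px [292 248]
wrist cap 0.59 [457 402  -1] px [417 108]
wrist disc_small 0.91 [525 248  77] px [281 211]
```

```bash
python3 -m pendant '[[[0.2,2.4,-25,0,25],[0,0,-20,0,25],[0,0,-8,0,25],[0,0,-3,0,25],[0,0,-2,0,25],[0,0,0,0,25]]]';  python3 -m pendant '[[[0,0,-3,0,25],[0,0,0,0,25]]]'; python3 -m pendant '[[[0,0,-3,0,25],[0,0,0,0,25]]]'
```

```text
time_s: 28.7
eef_pos: [0.5248, 0.2536, 0.1219]
eef_rot: [0.0, 0.076, 0.997, 0.0]
wrist_force: [0.5, -0.7, -1.6]
opening: 0.401
time_s: 28.95
eef_pos: [0.5247, 0.2533, 0.1185]
eef_rot: [0.0, 0.076, 0.997, -0.0]
wrist_force: [0.6, -0.8, 0.7]
opening: 0.398
time_s: 29.2
eef_pos: [0.5244, 0.2529, 0.1149]
eef_rot: [-0.0, 0.076, 0.997, -0.001]
wrist_force: [1.9, -4.8, -1.1]
opening: 0.394
```

```bash
python3 -m pendant '[[[0.2,-1,-4,0,25],[0,0,-4,0,25],[0,0,-4,0,25],[0,0,0,0,25]]]';  python3 -m pendant '[[[0,0,-3,0,25],[0,0,0,0,25]]]'; python3 -m pendant '[[[0,0,-3,0,25],[0,0,0,0,25]]]'
```

```text
time_s: 29.7
eef_pos: [0.5241, 0.2526, 0.1025]
eef_rot: [-0.0, 0.076, 0.997, -0.0]
wrist_force: [-0.0, -1.9, -2.1]
opening: 0.396
time_s: 29.95
eef_pos: [0.5245, 0.2526, 0.1]
eef_rot: [-0.0, 0.076, 0.997, 0.0]
wrist_force: [-0.0, -2.1, -1.8]
opening: 0.399
time_s: 30.2
eef_pos: [0.5249, 0.2526, 0.098]
eef_rot: [0.0, 0.076, 0.997, 0.0]
wrist_force: [-1.9, -3.1, 4.9]
opening: 0.398
```

```bash
python3 -m pendant '[[[0,0,0,0,52],[0,0,0,0,52],[0,0,0,0,52],[0,0,50,0,52],[0,0,50,0,60],[20,0,40,0,85],[0,0,0,0,85],[0,0,0,0,85]]]'; python3 l.py w12.png cap disc_small disc_medium; python3 -m pendant '[[[5,-60,10,-9,85],[5,-60,10,-9,85],[5,-60,0,-9,85],[5,-60,0,-10,85],[5,-60,0,-10,85],[5,-60,0,-10,85],[5,-60,0,-10,85],[5,-60,0,0,85]]]';python3 -m pendant '[[[5,-60,0,0,85],[0,-60,0,0,85],[0,-27,0,0,85],[0,0,0,0,85],[0,0,0,0,85]]]'; python3 l.py w13.png shield shield_hook shield_tab; python3 -c "
from h import *
print(monitor.get_obs()['q'].round(2))
a=cv2.imread('pics/w12.png');b=cv2.imread('pics/w13.png')
cv2.imwrite('pics/m1.png',np.hstack([cv2.resize(a[80:280,180:380],(400,400)),cv2.resize(b,(400,300))[:,:] if 0 else cv2.copyMakeBorder(cv2.resize(b,(400,300)),0,100,0,0,0)]))"
```

```text
time_s: 31.2
eef_pos: [0.544, 0.2525, 0.2364]
eef_rot: [-0.001, 0.076, 0.997, -0.0]
wrist_force: [0.0, 0.3, -0.3]
opening: 0.996
t 31.25 tcp [0.5434 0.2524 0.2356] jaw 81.26 open 0.998 F [-0.4 -0.2  0.7] cam [0.477 0.262 0.38 ] [ 0.26 -0.04 -0.96]
time_s: 32.4
eef_pos: [0.5841, -0.2291, 0.2564]
eef_rot: [-0.001, 0.615, 0.789, 0.0]
wrist_force: [0.5, 0.3, 0.3]
opening: 0.995
time_s: 33.02
eef_pos: [0.5894, -0.3733, 0.2564]
eef_rot: [-0.001, 0.614, 0.79, 0.0]
wrist_force: [-0.8, 0.2, 0.5]
opening: 0.991
t 33.075 tcp [ 0.5897 -0.3729  0.2568] jaw 14.32 open 0.996 F [ 0.3 -0.4 -0.3] cam [ 0.572 -0.308  0.4  ] [ 0.06 -0.26 -0.96]
wrist shield 0.7 [ 600 -471   -4] px [274 244]
wrist shield 0.62 [ 233 -447   -2] px [ 19 167]
wrist shield 0.6 [ 586 -337    2] px [287 153]
wrist shield_hook 0.83 [ 582 -336  124] px [286 161]
wrist shield_hook 0.82 [ 599 -468  121] px [271 285]
wrist shield_tab 0.77 [ 583 -334  138] px [288 161]
wrist shield_tab 0.71 [ 600 -474  137] px [269 298]
[-0.73  0.43  1.23  0.    1.47 -0.98]
```

View pics/m1.png

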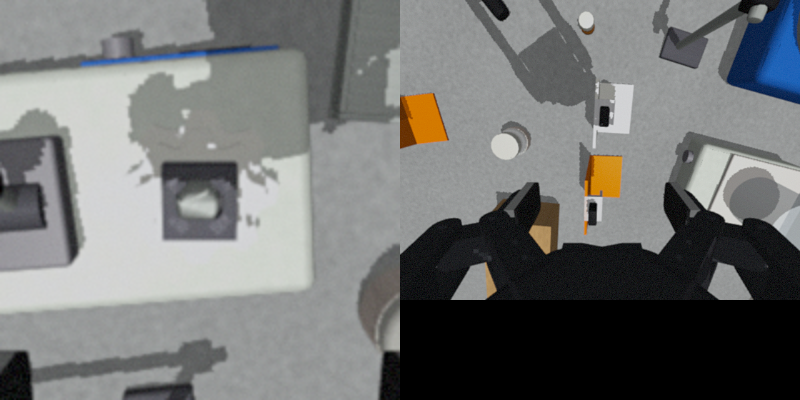

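```bash
python3 -m pendant '[[[-6.5,38,-40,0,60],[0,0,-50,0,50],[0,0,-30,0,50],[0,0,-7,0,50],[0,0,0,0,50]]]'; python3 l.py w14.png shield_tab shield_hook; cat > a7.py <<'E'
from h import *
b=cam('top'); find(b,'top',['mark_band','rail_mid','lever_tip','cap','disc_small','disc_medium'])
a=cam('scene'); find(a,'scene',['mark_band','rail_mid'])
for n,u,v in(('L',174,52),('R',529,52),('band',298,51.5)): print(n,(ray(b,110+u*380/800-.5,90+v*220/463-.5,.211)*1000).round(1))
E
python3 a7.py
```

```text
time_s: 33.85
eef_pos: [0.5836, -0.3364, 0.1311]
eef_rot: [0.0, 0.614, 0.79, -0.0]
wrist_force: [-0.3, -0.0, 1.1]
opening: 0.584
t 33.9 tcp [ 0.584  -0.3369  0.1321] jaw 14.28 open 0.59 F [0.8 0.  0.1] cam [ 0.566 -0.271  0.275] [ 0.07 -0.26 -0.96]
wrist shield_tab 0.75 [ 585 -333  141] px [288 262]
wrist shield_hook 0.82 [ 580 -334  122] px [279 247]
top mark_band 0.37 [693  60 199] px [250 113]
top rail_mid 0.71 [690  -4 201] px [277 114]
top lever_tip 0.65 [500 155 124] px [217 198]
top lever_tip 0.63 [528 256  76] px [182 190]
top cap 0.52 [633 372  -3] px [147 157]
top disc_small 0.67 [526 254  75] px [182 191]
top disc_medium 0.72 [522 249  61] px [186 193]
scene mark_band 0.57 [694  57 207] px [223 242]
scene rail_mid 0.79 [685   1 205] px [219 229]
scene rail_mid 0.46 [ 581 -336   -2] px [220 201]
L [692.8 196.3 211. ]
R [ 679.4 -201.5  211. ]
band [688.6  56.7 211. ]
```

```bash
python3 -m pendant '[[[0,1.5,-2.5,0,50],[0,0,0,0,5],[0,0,0,0,5],[0,0,0,0,5],[0,0,0,0,5],[0,0,0,0,5],[0,0,20,0,5],[0,0,40,0,5]]]'; python3 -m pendant '[[[0,0,50,0,5],[0,0,10,0,5],[0,0,0,0,5],[0,0,0,0,5]]]'; python3 l.py w15.png shield_tab shield_hook shield; python3 -c "
from h import *
b=cv2.imread('pics/w15.png')
cv2.imwrite('pics/w15c.png',b[60:380])"
```

```text
time_s: 35.5
eef_pos: [0.582, -0.3341, 0.1872]
eef_rot: [-0.002, 0.614, 0.789, 0.0]
wrist_force: [0.1, -0.6, -0.9]
opening: 0.124
time_s: 36.0
eef_pos: [0.5822, -0.3342, 0.2457]
eef_rot: [-0.002, 0.614, 0.789, 0.0]
wrist_force: [0.2, 0.6, -1.1]
opening: 0.127
t 36.05 tcp [ 0.5822 -0.3342  0.2454] jaw 14.25 open 0.126 F [-0.2 -0.7 -1.5] cam [ 0.565 -0.269  0.389] [ 0.06 -0.26 -0.96]
wrist shield_tab 0.75 [ 603 -472  137] px [270 338]
wrist shield_tab 0.59 [ 584 -332  258] px [289 267]
wrist shield_hook 0.79 [ 600 -473  121] px [268 328]
wrist shield 0.71 [ 235 -448    0] px [ 19 199]
wrist shield 0.58 [ 583 -336  121] px [284 204]
```

View pics/w15c.png

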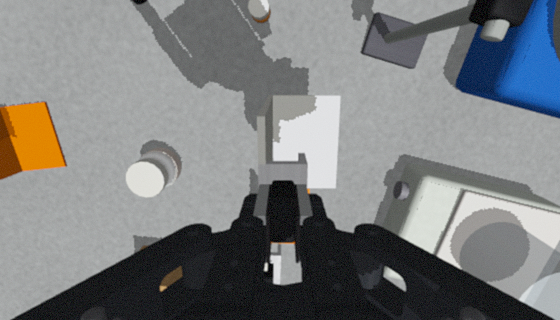

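```bash
python3 -m pendant '[[[0,50,4,-8,5],[0,50,0,-8.2,5],[0,50,0,0,5],[0,40,0,0,5],[0,6,0,0,5],[0,0,0,0,5],[0,0,0,0,5]]]'; python3 l.py w16.png rail_mid mark_band shield_hook
```

```text
time_s: 37.08
eef_pos: [0.583, -0.1401, 0.2516]
eef_rot: [0.0, 0.719, 0.695, -0.0]
wrist_force: [-0.3, -0.6, -1.4]
opening: 0.126
t 37.125 tcp [ 0.583  -0.1402  0.2515] jaw -2.03 open 0.127 F [-0.3  0.1 -1.3] cam [ 0.585 -0.073  0.395] [-0.01 -0.27 -0.96]
wrist shield_hook 0.66 [ 583 -138  247] px [283 252]
```

```bash
cat > a8.py <<'E'
from h import *
c=cam('wrist','w16b.png'); g=cv2.cvtColor(c['img'],cv2.COLOR_RGB2GRAY).astype(float)
for x,y in((681.5,-140),(683,-100),(684,-60),(686,-10)): print(x,y,px(c,[x/1e3,y/1e3,.205]).round(1))
for v in (20,60,100,140,180): print(v,g[v,380:500:2].astype(int))
E
python3 a8.py
```

```text
681.5 -140 [427.  224.9]
683 -100 [435.3 166.4]
684 -60 [443.8 100.9]
686 -10 [457.3   7.1]
20 [170 168 174 170 171 170 168 172 176 177 174 172 168 170 175 180 175 169
 166 165 165 172 172 170 168 168 174 177 176 179 175 179 116  94 122 144
 160 173 183 187 191 191 186 180 171 172 172 176 173 173 174 174 172 173
 174 175 173 168 172 171]
60 [174 173 174 175 174 177 172 172 172 171 174 175 172 170 170 172 174 178
 176 173 170 169 174 173 172 168 166 172 178 174  79 109 137 155 169 182
 186 190 192 187 182 169 172 173 173 174 173 169 170 175 176 171 173 179
 177 175 175 176 178 176]
100 [175 175 174 172 176 171 171 168 167 170 170 171 172 173 175 176 176 178
 177 177 177 169 109 116 117 115 113  84  93 128 149 165 179 187 190 193
 189 190 104  45  41  45  40  34  45  50  34  37  45  68  74  82  90  89
  96  95 107 109 107 109]
140 [177 177 171 172 173 171 173 173 172 176 174 178 177 180 182 182 177 173
 173 169 115 112 116 119 108  82 118 143 161 173 184 186 195 191 188 119
  38  43  33  40  44  34  34  38  46  51  50  66  75  87  95 100  71  62
  67  66  67  60  74  64]
180 [179 179 178 174 176 177 179 176 174 173 177 177 179 179 176 171 174 173
 113 119 117 117  87  95 135 154 168 181 187 187 191 189 140  31  43  46
  41  43  46  53  43  43  47  49  59  78  57  61  67  61  63  68  72  75
  75  72  75  77  75  79]
```

```bash
python3 -m pendant '[[[40,0,0,0,5],[40,0,0,0,5],[19,0,0,0,5],[0,0,0,0,5],[0,0,0,0,5]]]'; python3 -m pendant '[[[0,0,-10,0,5],[0,0,-10,0,5],[0,0,-5,0,5],[0,0,0,0,5]]]'
```

```text
time_s: 37.95
eef_pos: [0.6814, -0.1391, 0.2514]
eef_rot: [-0.0, 0.719, 0.695, -0.0]
wrist_force: [-0.5, 0.1, -1.2]
opening: 0.127
time_s: 38.45
eef_pos: [0.6816, -0.1388, 0.2259]
eef_rot: [-0.001, 0.719, 0.695, -0.0]
wrist_force: [0.6, 0.4, -1.9]
opening: 0.127
```

```bash
python3 -m pendant '[[[0,0,-3,0,5],[0,0,-2,0,5],[0,0,0,0,5]]]'; python3 -m pendant '[[[0,0,-1.5,0,5],[0,0,0,0,5]]]'
```

```text
time_s: 38.83
eef_pos: [0.682, -0.1389, 0.2216]
eef_rot: [-0.0, 0.719, 0.695, -0.0]
wrist_force: [-0.3, -0.3, -1.7]
opening: 0.124
time_s: 39.08
eef_pos: [0.682, -0.1389, 0.2202]
eef_rot: [-0.0, 0.719, 0.695, -0.0]
wrist_force: [-0.0, 1.2, -1.9]
opening: 0.127
```

```bash
python3 -m pendant '[[[0,0,-1,0,5],[0,0,0,0,5]]]'; python3 -m pendant '[[[0,0,-1,0,5],[0,0,0,0,5]]]'; python3 -m pendant '[[[0,0,-1,0,5],[0,0,0,0,5]]]'
```

```text
time_s: 39.33
eef_pos: [0.682, -0.1389, 0.2192]
eef_rot: [-0.0, 0.719, 0.695, -0.0]
wrist_force: [0.0, 0.2, -1.7]
opening: 0.126
time_s: 39.58
eef_pos: [0.6822, -0.139, 0.2186]
eef_rot: [0.0, 0.719, 0.695, 0.0]
wrist_force: [-1.1, 0.2, 1.0]
opening: 0.121
time_s: 39.83
eef_pos: [0.6822, -0.139, 0.2186]
eef_rot: [0.0, 0.719, 0.695, 0.0]
wrist_force: [-2.5, 0.8, 5.9]
opening: 0.127
```

```bash
python3 -m pendant '[[[0.5,15,0.8,0,5],[0.8,25,0,0,5],[0.9,25,0,0,5],[0.8,25,0,0,5],[0.9,25,0,0,5],[0.8,25,0,0,5],[0,0,0,0,5],[0,0,0,0,5]]]'; python3 l.py w17.png mark_band rail_mid shield_hook shield_tab
```

```text
time_s: 40.83
eef_pos: [0.6869, 0.0048, 0.2185]
eef_rot: [-0.001, 0.718, 0.696, 0.002]
wrist_force: [-0.5, 5.6, 6.4]
opening: 0.124
t 40.875 tcp [0.687  0.0046 0.2185] jaw -1.83 open 0.122 F [-0.3  4.   5.9] cam [0.688 0.071 0.362] [-0.01 -0.26 -0.96]
wrist mark_band 0.55 [690  56 207] px [286 159]
wrist mark_band 0.49 [691   5  93] px [287 201]
wrist shield_hook 0.73 [687   7 217] px [283 253]
wrist shield_tab 0.69 [685   6 229] px [280 266]
```

```bash
cat > a9.py <<'E'
from h import *
c=cam('wrist'); g=cv2.cvtColor(c['img'],cv2.COLOR_RGB2GRAY).astype(float)
print(monitor.get_obs()['eef_pos'])
col=g[:,280:293].mean(1); print('rows130..280',col[120:290:1].astype(int))
for v in range(140,180,2): pass
for y in(.050,.057,.064): print(y,px(c,[.6888,y,.211]).round(1))
for y in(.0246,-.0154): print('chan',y,px(c,[.687,y,.2145]).round(1))
cv2.imwrite('pics/w17c.png',cv2.resize(c['img'][120:300,200:380,::-1],(720,720),interpolation=cv2.INTER_CUBIC))
E
python3 a9.py
```

```text
[0.68697395 0.00446377 0.21854932]
rows130..280 [171 172 172 172 172 171 172 172 172 172 172 172 172 172 171 172 172 171
 172 172 171 172 175 169 127  67  43  46  47  47  48  47  46  47  45  47
  46  45  46  45  47  46  46  48  47  45  44  45  46  46  42  63 125 166
 169 168 165 164 163 153 148 145 133 128 130 132 131 131 126 120 117 118
 118 119 118 118 118 118 118 117 117 117 118 116 118 117 118 119 119 119
 119 118 119 120 118 118 119 119 119 118 116 107 104 110 135 146 148 146
 147 147 147 147 146 147 147 146 147 148 150 143  85  20  12  14  13  12
  13  15  15  14  14  14  16  14  13  16  14  18  22  22  22  19  22  21
  22  18  21  18  21  21  20  20  19  19  23  20  20  22  21  19  21  17
  19  20  19  23  24  16  20  19]
0.05 [284.6 171.8]
0.057 [284.1 158.2]
0.064 [283.7 144.2]
chan 0.0246 [282.7 220.5]
chan -0.0154 [285.  287.8]
```

View pics/w17c.png

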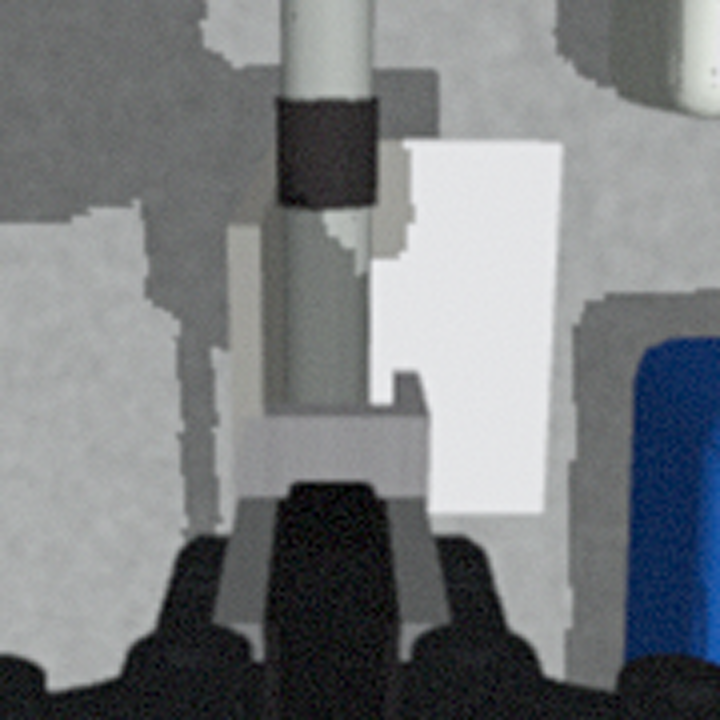

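```bash
cat > a10.py <<'E'
from h import *
c=cam('wrist');T=monitor.get_obs()['eef_pos'];print(T)
for h in(.002,.004,.006,.008): print(h,'chan top',px(c,[.687,h+.02,.217])[1].round(1),'chan bot',px(c,[.687,h+.02,.211])[1].round(1),'tabbot',px(c,[.687,h+.012,.217])[1].round(1),'tabtop',px(c,[.687,h+.012,.241])[1].round(1), 'panel/foot front',px(c,[.687,h+.045,.091])[1].round(1),'foot rear',px(c,[.72,h-.045,.096])[1].round(1))
E
python3 a10.py
```

```text
[0.6869755  0.00447943 0.21857921]
0.002 chan top 226.7 chan bot 223.2 tabbot 240.9 tabtop 260.4 panel/foot front 156.9 foot rear 248.9
0.004 chan top 223.1 chan bot 219.7 tabbot 237.4 tabtop 256.4 panel/foot front 154.7 foot rear 247.0
0.006 chan top 219.4 chan bot 216.1 tabbot 233.9 tabtop 252.3 panel/foot front 152.5 foot rear 245.1
0.008 chan top 215.7 chan bot 212.6 tabbot 230.3 tabtop 248.1 panel/foot front 150.3 foot rear 243.2
```

```bash
python3 -m pendant '[[[0.6,18,0,0,5],[0.6,18,0,0,5],[0.6,18,0,0,5],[0,0,0,0,5],[0,0,0,0,5]]]'; cat > a11.py <<'E'
from h import *
c=cam('wrist','w18.png'); g=cv2.cvtColor(c['img'],cv2.COLOR_RGB2GRAY).astype(float);print(monitor.get_obs()['eef_pos'])
print(g[200:260,280:288].mean(1).astype(int))
for h in(.055,.057,.059): print(h,'chan top',px(c,[.689,h+.02,.217])[1].round(1),'chan bot',px(c,[.689,h+.02,.211])[1].round(1),'tabbot',px(c,[.689,h+.012,.217])[1].round(1))
find(c,'wrist',['shield_hook','shield_tab'])
E
python3 a11.py
```

```text
time_s: 41.8
eef_pos: [0.6887, 0.0578, 0.2185]
eef_rot: [-0.001, 0.718, 0.696, 0.001]
wrist_force: [0.4, 4.2, 6.0]
opening: 0.123
[0.68872824 0.05779656 0.21854104]
[112 112 113 111 112 113 111 112 112 111 111 111 112 111 113 110 111 111
 112 112 109 102  98 107 130 140 141 141 142 140 141 141 141 142 140 141
 141 141 144 138  76  14   6  12  14  15  12  10  10  16  13  13  15  13
  12  15  12  12  21  17]
0.055 chan top 227.3 chan bot 223.7 tabbot 241.5
0.057 chan top 223.7 chan bot 220.2 tabbot 238.0
0.059 chan top 220.0 chan bot 216.7 tabbot 234.5
wrist shield_tab 0.79 [690  57 230] px [286 270]
```

```bash
python3 -m pendant '[[[0,0.5,1,0,5],[0,0,0,0,35],[0,0,0,0,35],[0,0,0,0,35],[0,0,20,0,35],[0,0,40,0,35],[0,0,0,0,60],[0,0,0,0,60]]]'; cat > a12.py <<'E'
from h import *
c=cam('wrist','w19.png'); find(c,'wrist',['shield_hook','shield_tab','lever_tip'])
b=cam('top','t2.png'); find(b,'top',['shield_tab','shield_hook','shield','mark_band','lever_tip'],k=2)
a=cam('scene','s2.png'); find(a,'scene',['shield_tab','shield_hook','shield','lever_tip'],k=2)
g=cv2.cvtColor(c['img'],cv2.COLOR_RGB2GRAY).astype(float)
m=(g[180:300,262:310]<60).astype(np.uint8);n,l,s,ce=cv2.connectedComponentsWithStats(m);print(s,ce+[262,180],px(c,[.6888,.057,.241]))
print(g[200:300:1,283:288].mean(1).astype(int))
for h in(.053,.057,.061): print(h,[px(c,[.689,h+q,z])[1].round(1) for q,z in((.02,.217),(.012,.241),(-.012,.241),(-.02,.217))])
E
python3 a12.py
```

```text
time_s: 42.95
eef_pos: [0.6888, 0.0555, 0.2802]
eef_rot: [0.001, 0.719, 0.695, 0.0]
wrist_force: [-0.6, -0.0, -0.1]
opening: 0.703
wrist shield_hook 0.95 [690  57 213] px [284 218]
wrist shield_tab 0.78 [688  59 231] px [283 224]
wrist lever_tip 0.72 [497 156 123] px [82 99]
top shield_tab 0.93 [ 241 -449  135] px [465 296]
top shield_tab 0.73 [690  54 233] px [251 111]
top shield_hook 0.84 [ 240 -442  117] px [460 296]
top shield_hook 0.79 [689  58 210] px [251 114]
top shield 0.84 [ 602 -471   -3] px [449 159]
top shield 0.81 [ 238 -445    1] px [447 291]
scene shield_tab 0.9 [ 235 -450  137] px [286 135]
scene shield_tab 0.73 [685  58 231] px [226 235]
scene shield_hook 0.82 [686  58 208] px [226 241]
scene shield_hook 0.76 [ 240 -445  121] px [285 140]
scene shield 0.97 [687  55  94] px [229 267]
scene shield 0.87 [ 240 -445    5] px [285 162]
scene lever_tip 0.56 [502 157 128] px [300 261]
[[   0    0   48  120 5151]
 [  12   27   16   40  609]] [[285.99068142 241.07144244]
 [281.34975369 226.20853859]] [283.47151541 231.11306292]
[148 148 147 148 151 145 108  49   9  17  14  10  15  21  13  23  17  23
  20  20  20  21  24  19  22  23  20  18  22  25  25  22  22  25  19  23
  40  55  62  59  58  56  59  57  55  53  47  91 163 179 179 178 176 177
 177 177 177 178 177 178 177 177 178 178 177 177 178 177 175 178 178 177
 178 178 177 177 177 178 177 177 177 178 177 177 177 176 178 177 176 176
 178 177 177 177 177 176 178 178 176 178]
0.053 [np.float64(199.2), np.float64(219.6), np.float64(253.3), np.float64(250.0)]
0.057 [np.float64(193.8), np.float64(213.8), np.float64(247.9), np.float64(245.2)]
0.061 [np.float64(188.4), np.float64(207.9), np.float64(242.3), np.float64(240.3)]
```

```bash
python3 -m pendant '[[[-30,12,0,10,0],[-35,12,0,10,0],[-35,12,0,10,0],[-35,13,0,10,0],[-35,13,0,10,0],[-35,13,0,10,0],[-35,13,0,10,0],[-9,12,0,10,0]]]'; python3 -m pendant '[[[0,0,-50,7,0],[0,0,-50,0,0],[0,0,-50,0,0],[0,0,-22,0,0],[0,0,0,0,0],[0,0,0,0,0]]]'; python3 l.py w20.png lever_tip
```

```text
time_s: 44.7
eef_pos: [0.4379, 0.1561, 0.2795]
eef_rot: [0.0, 0.101, 0.995, 0.0]
wrist_force: [1.4, 0.2, 0.4]
opening: -0.001
time_s: 45.45
eef_pos: [0.4406, 0.1557, 0.1084]
eef_rot: [0.001, 0.043, 0.999, 0.0]
wrist_force: [-0.1, 0.1, 0.4]
opening: -0.001
t 45.5 tcp [0.4409 0.1557 0.1087] jaw 85.06 open 0.001 F [0.1 0.1 0.1] cam [0.372 0.161 0.252] [ 0.27 -0.02 -0.96]
```

```bash
python3 -m pendant '[[[20,0,0,0,0],[12,0,0,0,0],[10,0,0,0,0],[8,-0.5,0,0,0],[8,-0.5,0,0,0],[6,-0.5,0,0,0],[0,0,0,0,0]]]'; python3 -m pendant '[[[6,-0.5,0,0,0],[6,-0.5,0,0,0],[0,0,0,0,0]]]';python3 -m pendant '[[[5,-0.5,0,0,0],[0,0,0,0,0]]]'
```

```text
time_s: 46.42
eef_pos: [0.5041, 0.1539, 0.107]
eef_rot: [0.0, 0.043, 0.999, -0.0]
wrist_force: [-0.4, 0.2, 0.5]
opening: 0.003
time_s: 46.8
eef_pos: [0.5161, 0.1529, 0.1071]
eef_rot: [0.0, 0.043, 0.999, -0.0]
wrist_force: [-0.2, 0.1, -0.4]
opening: 0.0
time_s: 47.05
eef_pos: [0.5196, 0.1526, 0.1067]
eef_rot: [-0.001, 0.043, 0.999, -0.0]
wrist_force: [-4.5, 0.4, 1.0]
opening: 0.001
```

```bash
python3 -m pendant '[[[4,-0.3,0,0,0],[0,0,0,0,0]]]';python3 -m pendant '[[[3,-0.3,0,0,0],[0,0,0,0,0]]]'; python3 l.py w21.png lever_tip; python3 - <<'E'
from h import *
a=cam('top');find(a,'top',['lever_tip'])
a=cam('scene');find(a,'scene',['lever_tip'])
E
```

```text
time_s: 47.3
eef_pos: [0.5201, 0.1526, 0.1065]
eef_rot: [-0.005, 0.043, 0.999, -0.0]
wrist_force: [-18.5, 0.2, 13.2]
opening: -0.0
time_s: 47.55
eef_pos: [0.5203, 0.1527, 0.1063]
eef_rot: [-0.008, 0.042, 0.999, -0.0]
wrist_force: [-29.7, 0.6, 21.5]
opening: 0.002
t 47.6 tcp [0.5203 0.1527 0.1063] jaw 85.14 open 0.0 F [-28.4   0.2  22.1] cam [0.455 0.158 0.251] [ 0.25 -0.02 -0.97]
wrist lever_tip 0.71 [543 152 122] px [286 316]
scene lever_tip 0.55 [545 153 127] px [286 266]
```

```bash
python3 -m pendant '[[[-8,0.5,0,0,0],[-30,2,0,0,0],[-40,3,10,0,0],[0,0,60,0,0],[-20,0,60,0,0],[-30,0,0,0,0],[0,0,0,0,0],[0,0,0,0,0]]]'; python3 l.py w22.png lever_tip cap disc_medium disc_small sleeve shield_hook; python3 - <<'E'
from h import *
a=cam('top','t3.png');find(a,'top',['lever_tip','shield_hook','sleeve','cap','vial','jar','reagent','disc_medium','mark_band'],k=2)
a=cam('scene','s3.png');find(a,'scene',['lever_tip','shield_hook','shield','sleeve','cap','disc_medium','disc_small'],k=2)
E
```

```text
time_s: 48.85
eef_pos: [0.4005, 0.1574, 0.2365]
eef_rot: [0.001, 0.043, 0.999, 0.0]
wrist_force: [0.1, 0.5, 1.0]
opening: 0.002
t 48.9 tcp [0.4005 0.1574 0.2362] jaw 85.04 open -0.0 F [-0.1  0.3 -0.1] cam [0.332 0.163 0.38 ] [ 0.27 -0.02 -0.96]
wrist lever_tip 0.58 [524 250  77] px [371 292]
wrist cap 0.9 [524 253  93] px [378 299]
wrist disc_medium 0.79 [524 253  61] px [369 284]
wrist disc_small 0.98 [529 250  75] px [371 294]
wrist sleeve 0.81 [461 402   6] px [470 212]
top lever_tip 0.66 [548 154 121] px [217 179]
top lever_tip 0.43 [459 398   3] px [137 219]
top shield_hook 0.7 [689  56 208] px [252 114]
top shield_hook 0.6 [ 241 -443  116] px [460 295]
top sleeve 0.64 [461 403   4] px [135 219]
top sleeve 0.44 [ 527 -210   -4] px [356 188]
top cap 0.62 [527 250  93] px [182 190]
top vial 0.42 [ 526 -208   -3] px [355 189]
top jar 0.55 [ 438 -439   -5] px [440 218]
top reagent 0.62 [633 371   0] px [146 157]
top disc_medium 0.71 [522 251  60] px [185 193]
top disc_medium 0.44 [549 152 119] px [218 179]
scene lever_tip 0.58 [684  58 231] px [226 235]
scene lever_tip 0.4 [545 152 124] px [286 266]
scene shield_hook 0.97 [689  56 211] px [224 240]
scene shield_hook 0.86 [ 599 -474  122] px [200 158]
scene shield 0.72 [685  53  90] px [229 267]
scene shield 0.64 [ 241 -445    4] px [285 163]
scene sleeve 0.47 [462 400   3] px [354 347]
scene sleeve 0.24 [689  57 209] px [225 241]
scene cap 0.74 [ 525 -212   -2] px [245 217]
scene cap 0.72 [525 252  94] px [309 296]
scene disc_medium 0.44 [525 248  92] px [308 295]
scene disc_small 0.67 [526 250  79] px [308 299]
```

```bash
python3 -c "
from bench import order
print(order.hand_in())"
```

```text
the job is handed in; nothing more can be done
None
```

The mixer job is done and handed in at about 49 s robot time, with no verdict reported. The job was done in the order asked:

- **Sleeve:** it is off the shaft and standing in the steel tray, last located at about (461, 402) mm.
- **Stack:** two discs were on the bench, the medium and the small; no large disc was found. Both went on with the D-bore matched to the flat, then the cap. Each was lowered until it pressed home. The networks then put the undersides at 60–61, 75–79 and 93–94 mm, against the 60, 76 and 92 mm expected.
- **Shield:** I hooked it on the rail about 62 mm from the right-hand post and slid it to the dark band. It hangs at y ≈ 56–58 mm, and the band's centre is at about 57 mm.
- **Lever:** I pushed it to its hard stop, where the wrist force rose to about 37 N in total. The tip moved from x ≈ 499 to about 545 mm and stayed there after I backed off.

**Bystanders:** the vial, jar and reagent bottle read unmoved to within about 3 mm.

**Checks that disagreed:** some low-confidence network reports in the last round were plainly wrong, such as a cap reported at the vial and a lever tip on the stack or the shield. One scene-camera reading also put the medium disc at 92 mm, where the top and wrist cameras gave 60–61 mm. I did not look at the final pictures by eye, because the viewing limit was used up. The last checks therefore rest on the network positions and the force readings.

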